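# Find the heaviest of three tins by hefting

## Robot

A 6-joint arm with a two-finger parallel gripper is mounted at the origin on the work surface. World frame = base frame: x ahead of the robot, y to its left, z up, the work surface at z = 0. Lengths are in m, angles in rad, forces in N, time in s.
With the tool pointing down it reaches from about 0.375 to 0.9 m from the base axis. Payload 3.1 kg.
Tool frame: the origin (TCP) lies at the very end of the fingers, on their centre line; the grasp point (between the pads) lies 19 mm behind it; z points along the fingers, y is the direction in which the jaws open and shut (so a half turn about z gives the same grasp; the last joint's range is limited). The gripper opens to 85 mm and grips with 20 to 120 N. Pads are 22 mm wide; open, the fingers measure 114 mm over their backs; the gripper's body (76 mm by 85 mm) begins 54 mm behind the grasp point. The pads swing forward as they close: fully open they stand 13 mm farther back than shut.
Start: joints at [-1.492, 0.527, 1.433, -0, 1.181, -0.178], TCP at [0.159, -0.604, 0.231] pointing down, gripper open.
Joint ranges: [-3.08, 3.08], [-0.75, 2.2], [0.22, 2.44], [-1.43, 4.57], [0, 2.65], [-2.85, 2.85]. Speed limits (rad/s): [2.79, 2.79, 3.14, 3.14, 3.14, 3.14].

## Interface

Orientations are given as a unit quaternion [x, y, z, w].
In Python, from station import manip gives the robot as it stands. The module is installed in compiled form; this text tells all that it offers.
- The arm moves only by the tool send_rows, never from a script. Its argument "commands" is a list of rows, each an object with "delta_pos": the shift along the world's x, y, z in cm, a list of three; "yaw": the turn about the world's z in rad. A call has 1 to 10 rows; each row shifts and turns the pose as measured when the row begins; what a row does not reach is not made up. A row lasts 1/8 s, in which the tool goes at most 62.5 mm and 10.7 degrees, less where a joint would pass 70% of its speed; a pose out of reach is approached as far as the arm can. A call is refused whole if a number of a shift passes 6.25 or a number of a turn 0.188, either way. A call with a gripper value outside its range is refused whole. "grip" is the closure, from -1 (fully open) to 1 (shut), set as the call begins (left out, the last holds). The fingers move at their own pace and stop on an object; "force" is the grip in N (left out, the last holds). Time passes only in rows, so rows that do not move let the fingers close. It gives the time, the measured TCP pose, the force and the opening at its end, in the units of the state.
- manip.sense(): the state, without advancing time (a new reading comes with each control period).
- manip.snapshot(name): name is "scene" or "side" or "wrist"; returns the picture (384x512x3 uint8, blue, green, red); there is no depth.
- manip.get_calibration(name): a dict with "fx", "fy", "cx", "cy" (pixels), "dist_coeffs" ([k1, k2, p1, p2, k3] as OpenCV has them; the pictures are not rectified), "world_to_cam" (4x4, takes a point from world to camera coordinates); the wrist camera has in their place "mount" (4x4, takes a point from camera to tool coordinates, whose origin is the TCP and whose axes are the flange's). Camera axes: x right, y down, z forward; pixel columns grow to the right and rows downward; lengths in m; the calibration is good to about 2 mm. A picture is of the moment at which its call begins: read the wrist's pose just before it. get_calibration takes no time and is no camera call.
- manip.sign_off(): hands the job in, once; it reports no verdict.
The state is a dict: "t": time; "q": joint angles; "qd": joint speeds; "tau": joint torques, N m; "tcp_pos": TCP position; "tool_rot": TCP orientation; "force": force on the tool from outside, world axes, zero at the start; "ft_torque": the same for the moment, N m; "finger_gap": opening from 0.0 (shut) to 1.0 (fully open).
Only numpy, scipy, OpenCV 4.12 (cv2) and the standard library are available. Lean on these libraries where they do the work, as an engineer would, in place of code of your own. Each camera call takes 0.05 s, during which the arm holds its last target. There are 200 camera calls.

## Task

While clearing the sideboard for the move, heft the three identical closed tins on the tray, one at a time from left to right as the robot sees them: lift each a good 5 cm clear of the tray for a moment to feel its weight, and stand it back upright on the tray without dropping it. Then hold the heaviest one up, upright and still, at least 10 cm clear of the tray, with the other two standing on the tray, and finish while still holding it (if it is the last one hefted you may simply keep hold of it). Do not tip any tin over, and leave the cardboard box, the tape roll and the notebook where they are.

Things in the scene. Friction and masses are not known exactly. Their poses are not given: they have to be found in the camera images.
- tray: shallow open wooden tray, 170 mm (its x) by 440 mm (its y), fixed to the table; floor 6 mm thick, rim 18 mm high above the table and 6 mm thick; origin at the centre of its underside, on the table. The three tins stand in a row along its y, about 135 mm apart, and its +y end is the left end as seen from the robot
- tin_left_centre (a point): centre of the left tin (left is +y): closed steel tin with a flat lid, 58 mm in diameter (lid 59), 90 mm high, standing on the tray; this point is 45 mm above its underside, z up its axis. The tins look alike; each weighs 180 to 750 g with its contents (which may shift a few mm); the heaviest is at least 150 g heavier than the others. Grip it across its sides
- tin_middle_centre (a point): centre of the middle tin (left is +y): closed steel tin with a flat lid, 58 mm in diameter (lid 59), 90 mm high, standing on the tray; this point is 45 mm above its underside, z up its axis. The tins look alike; each weighs 180 to 750 g with its contents (which may shift a few mm); the heaviest is at least 150 g heavier than the others. Grip it across its sides
- tin_right_centre (a point): centre of the right tin (left is +y): closed steel tin with a flat lid, 58 mm in diameter (lid 59), 90 mm high, standing on the tray; this point is 45 mm above its underside, z up its axis. The tins look alike; each weighs 180 to 750 g with its contents (which may shift a few mm); the heaviest is at least 150 g heavier than the others. Grip it across its sides
- kraft_box: bystander: closed cardboard box 90 x 130 x 55 mm high on the table beyond the tray; origin at the centre of its underside
- tape_roll: bystander: roll of brown packing tape lying flat, 90 mm in diameter, 40 mm high, on the table beyond the tray; origin at the centre of its underside
- notebook: bystander: notebook 150 x 105 x 12 mm lying on the table past the right end of the tray; origin at the centre of its underside
Mind the look-alikes: they are no part of the job. Leave any purple look-alike of the part that bears tin_right_centre alone. Leave any blue look-alike of the part that bears tin_middle_centre alone.

How it is judged:
By the outcome, as a careful person would: the job done as asked, in the order asked, and still so for the second after the job is handed in, while the arm keeps its last pose, push and grip.
It also fails if it takes over 64 s, if anything falls off the work surface, if the arm or the gripper's body presses on something with over 40 N, if the wrist force passes 120 N, or if a joint passes its speed limit or range.

## Working session

There is one attempt and no reset: what is moved stays moved. The work goes in short steps, Python scripts to look and compute and a tool call to move; the robot and the scene stay as the last step left them, time stands still between calls to the robot, and variables do not carry over. Pictures are saved under pics/ and viewed, about 8 in all and at most 12, crops included, and the job is handed in when it is done.

Besides the shell and the picture viewer there is one more tool, called after ">>>" by a JSON object that holds its "method" and its "body". send_rows: Moves the arm, as the interface text tells. Its arguments: {"type":"object","properties":{"commands":{"type":"array","items":{"type":"object","properties":{"delta_pos":{"type":"array","items":{"type":"number"}},"yaw":{"type":"number"}}}},"grip":{"type":"number"},"force":{"type":"number"}},"required":["commands"]}

```bash
mkdir -p pics
python3 - <<'E'
from station import manip
import cv2,numpy as np
s=manip.sense();print(s)
for n in("scene","side"):
    im=manip.snapshot(n);cv2.imwrite(f"pics/{n}0.png",im)
    c=manip.get_calibration(n);print(n,c)
E
```

```text
{'t': 0.0, 'q': array([-1.49252519e+00,  5.28460402e-01,  1.43391221e+00,  1.23407205e-05,
        1.18139500e+00, -1.78479695e-01]), 'qd': array([-6.89087596e-04,  3.02167979e-05, -7.94262355e-04, -2.19489325e-04,
        4.19737467e-04,  2.20311802e-04]), 'tau': array([-1.60949689e-04, -4.42352414e+01, -1.78027582e+01, -2.64479659e-04,
        8.30699166e-03,  1.05970241e-06]), 'tcp_pos': array([ 0.15869898, -0.6037724 ,  0.23033401]), 'tool_rot': array([ 9.91770901e-01,  1.28020692e-01,  6.01634075e-05, -1.08583123e-03]), 'force': array([0.66582966, 0.47737873, 0.07484351]), 'ft_torque': array([0.02606752, 0.04103509, 0.03932866]), 'finger_gap': 0.9993562379974955}
scene {'fx': 443.86281767417404, 'fy': 443.86281767417404, 'cx': 252.33463708642958, 'cy': 189.30117504938417, 'dist_coeffs': array([-0.06986478,  0.        ,  0.        ,  0.        ,  0.        ]), 'world_to_cam': array([[ 0.86741605,  0.49752863,  0.00739269, -0.52742937],
       [ 0.30567815, -0.52109368, -0.79688283, -0.15404999],
       [-0.39261974,  0.69348874, -0.60408866,  1.57539031],
       [ 0.        ,  0.        ,  0.        ,  1.        ]])}
side {'fx': 369.38245358718405, 'fy': 369.38245358718405, 'cx': 258.3855596200917, 'cy': 191.4113122337301, 'dist_coeffs': array([-0.01692226,  0.        ,  0.        ,  0.        ,  0.        ]), 'world_to_cam': array([[ 0.93829959, -0.34539835,  0.01714253, -0.63046749],
       [-0.25570078, -0.72629693, -0.63805162,  0.17347097],
       [ 0.23283254,  0.59430022, -0.76980274,  0.74232009],
       [ 0.        ,  0.        ,  0.        ,  1.        ]])}
```

View pics/scene0.png

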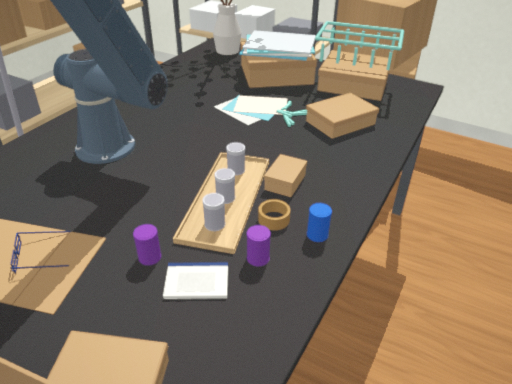

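View pics/side0.png

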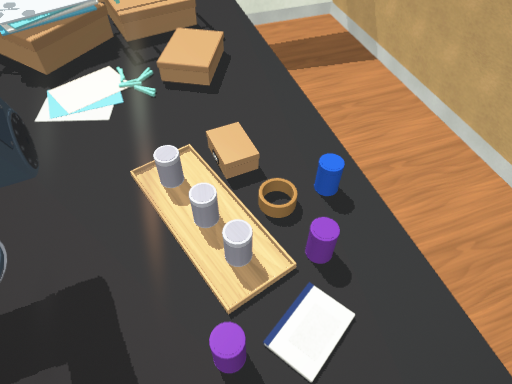

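The tins stand in a row on the tray. In the scene view left, middle and right are at (236,158), (226,185) and (214,212); in the side view they are at (169,166), (204,205) and (238,242). The look-alikes are the purple ones at scene (147,245) and (258,246) and the blue one at (319,223). All three are off the tray and not grey, so the three grey tins on the tray are the ones meant. I'll triangulate these and confirm in an enlarged crop.

```bash
cat > h.py <<'E'
import cv2,numpy as np
def ray(c,uv):
    K=np.array([[c['fx'],0,c['cx']],[0,c['fy'],c['cy']],[0,0,1]])
    p=cv2.undistortPoints(np.array([[uv]],float),K,c['dist_coeffs'])[0,0]
    T=c['world_to_cam'] if 'world_to_cam' in c else c['T']
    R=T[:3,:3];return -R.T@T[:3,3],R.T@np.array([*p,1.])
def tri(rs):
    A=np.zeros((3,3));b=np.zeros(3)
    for o,d in rs:
        d=d/np.linalg.norm(d);P=np.eye(3)-np.outer(d,d);A+=P;b+=P@o
    x=np.linalg.solve(A,b)
    return x,[np.linalg.norm(np.cross(x-o,d/np.linalg.norm(d))) for o,d in rs]
def plane(o,d,z): return o+d*(z-o[2])/d[2]
E
python3 - <<'E'
from station import manip
from h import *
pts={};crops=[]
for n,(x0,y0,x1,y1) in dict(scene=(170,125,310,255),side=(120,130,310,310)).items():
    im=cv2.imread(f"pics/{n}0.png");hsv=cv2.cvtColor(im,cv2.COLOR_BGR2HSV)
    m=((im[:,:,0].astype(int)>im[:,:,2]-2)&(hsv[:,:,2]>60)&(hsv[:,:,1]<110)).astype(np.uint8)*255
    r=np.zeros_like(m);r[y0:y1,x0:x1]=m[y0:y1,x0:x1]
    k,l,st,ce=cv2.connectedComponentsWithStats(r)
    big=sorted([i for i in range(1,k) if st[i,4]>150],key=lambda i:ce[i][1])
    pts[n]=[ce[i] for i in big]
    for i in big: print(n,st[i],ce[i].round(1))
    a=im[y0:y1,x0:x1].copy();b=cv2.cvtColor(r[y0:y1,x0:x1],cv2.COLOR_GRAY2BGR)
    crops.append(cv2.resize(np.hstack([a,b]),(780,290),interpolation=cv2.INTER_CUBIC))
cv2.imwrite("pics/crop1.png",np.vstack(crops))
cs={n:manip.get_calibration(n) for n in pts}
for i in range(3):
    print(tri([ray(cs[n],pts[n][i]) for n in pts]))
E
```

```text
scene [ 203  140   43   90 1659] [223.9 186. ]
side [ 153  130  157  180 7882] [256.9 191.7]
side [ 189  183   30   45 1041] [203.8 204.5]
side [ 120  130   30  180 2566] [129.  221.8]
side [ 223  220   29   46 1147] [237.2 242.1]
side [ 167  232   56   78 2113] [187.3 283.6]
side [295 290  15  20 156] [304.4 302.7]
(array([ 0.61428778, -0.1415877 ,  0.16160354]), [np.float64(0.015683073738139704), np.float64(0.0156830737381396)])Traceback (most recent call last):
  File "<stdin>", line 17, in <module>
IndexError: list index out of range
```

View pics/crop1.png

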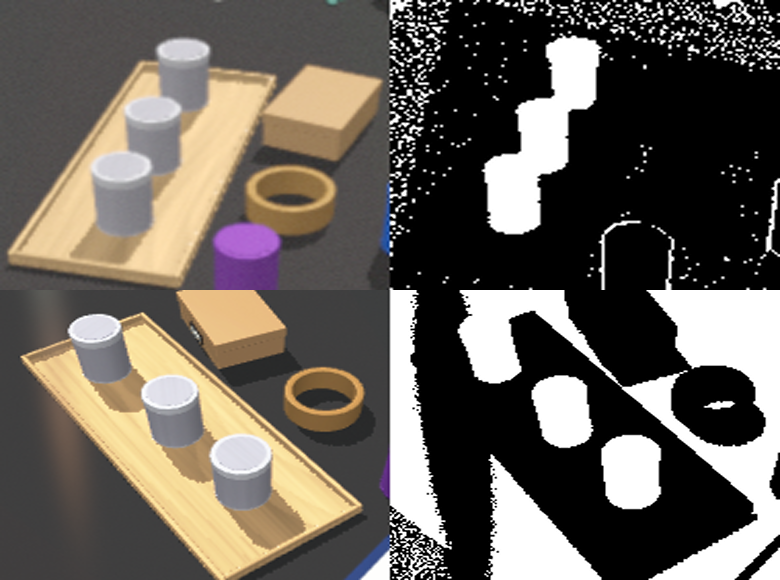

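The crop confirms three grey tins with pale lids standing on the tray. I'll triangulate their lids.

Run:
```python
from station import manip
from h import *
seeds=dict(scene=[(236,146),(225,172),(214,197)],side=[(167,152),(204,192),(238,230)])
cs={n:manip.get_calibration(n) for n in seeds};P={}
for n in seeds:
    im=cv2.imread(f"pics/{n}0.png");g=im.max(2);P[n]=[]
    hsv=cv2.cvtColor(im,cv2.COLOR_BGR2HSV)
    for (u,v) in seeds[n]:
        w=hsv[v-16:v+45,u-18:u+19]
        col=g[v-14:v+40,u];print(n,col[::2])
        th=col[14]*0.5+col[28]*0.5
        m=((hsv[:,:,1]<60)&(g>=g[v-2:v+3,u-2:u+3].mean()-14)).astype(np.uint8)
        r=np.zeros_like(m);r[v-16:v+16,u-18:u+19]=m[v-16:v+16,u-18:u+19]
        r=cv2.morphologyEx(r,cv2.MORPH_OPEN,np.ones((3,3),np.uint8))
        c=max(cv2.findContours(r,cv2.RETR_EXTERNAL,cv2.CHAIN_APPROX_NONE)[0],key=cv2.contourArea)
        e=cv2.fitEllipse(cv2.convexHull(c));print(np.round(e[0],1),np.round(e[1],1),cv2.boundingRect(c));P[n].append(e[0])
for i in range(3): print([np.round(a,4) for a in tri([ray(cs[n],P[n][i]) for n in P])], [plane(*ray(cs[n],P[n][i]),.096).round(4) for n in P])
```

```text
scene [ 81  80  80  83  81 167 217 217 215 215 183 157 139 134 133 136 136 136
 135 138 136 150 180 178 178 177 217]
[235.3 147.1] [ 8.8 17.7] (227, 143, 18, 9)
scene [227 239 241 238 237 233 217 216 215 217 217 169 152 138 137 134 137 137
 135 139 138 140 144 176 174 170 166]
[223.8 173.5] [11.5 20.3] (214, 168, 20, 12)
scene [232 232 233 240 241 235 217 216 216 216 217 220 162 152 135 136 135 137
 136 136 136 137 138 140 155 162 161]
[212.5 199. ] [13.7 21.7] (202, 192, 22, 14)
side [ 64  64  63  81 233 233 233 233 232 233 234 227 207 154 140 132 133 133
 133 133 133 134 135 136 136 165 172]
[165.4 153.4] [16.8 24.9] (154, 145, 24, 18)
side [251 251 247 229 229 230 231 233 233 234 233 235 251 160 157 131 132 133
 133 133 133 134 135 138 141 167 173]
[202.1 192.5] [21.  27.5] (189, 182, 27, 22)
side [250 252 248 230 233 230 228 231 230 233 230 231 230 250 186 157 133 133
 133 134 134 135 136 137 137 153 173]
[236.9 231.1] [24.7 29.8] (223, 219, 29, 25)
[array([0.4822, 0.1105, 0.0887]), array([0.001, 0.001])] [array([0.4889, 0.0989, 0.096 ]), array([0.4823, 0.1041, 0.096 ])]
[array([ 0.5318, -0.0334,  0.0914]), array([0.0011, 0.0011])] [array([ 0.5358, -0.0406,  0.096 ]), array([ 0.5317, -0.0359,  0.096 ])]
[array([ 0.5706, -0.1499,  0.0919]), array([0.001, 0.001])] [array([ 0.5738, -0.1554,  0.096 ]), array([ 0.5703, -0.1515,  0.096 ])]
```

>>> {"method": "send_rows", "body": {"commands": [{"delta_pos":[3.3,4.0,1]},{"delta_pos":[3.3,4.5,1]},{"delta_pos":[3.3,4.5,1]},{"delta_pos":[3.3,4.5,1]},{"delta_pos":[3.3,4.5,1]},{"delta_pos":[3.3,4.5,1]},{"delta_pos":[3.3,4.5,1]},{"delta_pos":[3.3,4.5,1]},{"delta_pos":[1.5,3,0]},{"delta_pos":[0,0,0]}], "grip": -1, "force": 60}}

```text
validation failed for argument at $.co...
```

Run:
```python
from station import manip
import cv2,numpy as np
s=manip.sense();im=manip.snapshot("wrist");cv2.imwrite("pics/w1.png",im)
np.savez("w1.npz",p=s['tcp_pos'],q=s['tool_rot']);print(s['t'],s['tcp_pos'],s['tool_rot'],s['q'],s['force']);print(manip.get_calibration("wrist"))
```

```text
0.1 [ 0.15871385 -0.60384775  0.23043406] [ 9.91769903e-01  1.28029353e-01  5.22569171e-05 -9.69978390e-04] [-1.49250864e+00  5.28365146e-01  1.43378157e+00  7.82911619e-06
  1.18138870e+00 -1.78478860e-01] [ 0.29965545 -0.1842381   0.25211026]
{'fx': 274.549264975992, 'fy': 274.549264975992, 'cx': 258.3100435739673, 'cy': 188.9677857335963, 'dist_coeffs': array([-0.01835808,  0.        ,  0.        ,  0.        ,  0.        ]), 'mount': array([[ 4.75217003e-04, -9.59435337e-01, -2.81928376e-01,
         7.20569620e-02],
       [ 9.99999775e-01,  3.22676525e-04,  5.87488349e-04,
         8.73976181e-04],
       [-4.72685413e-04, -2.81928592e-01,  9.59435274e-01,
        -1.42494908e-01],
       [ 0.00000000e+00,  0.00000000e+00,  0.00000000e+00,
         1.00000000e+00]])}
```

View pics/w1.png

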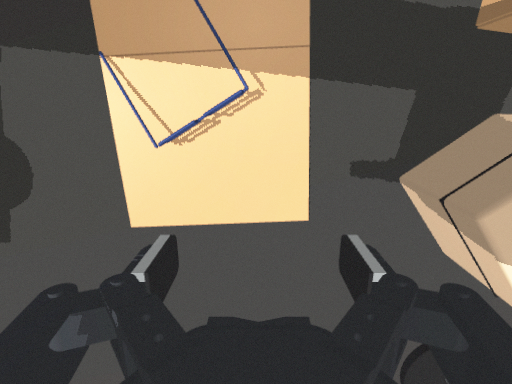

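The move was refused, probably because the rows left out yaw, so this wrist picture only shows the table under the start pose. I'll resend it with yaw.

>>> {"method": "send_rows", "body": {"commands": [{"delta_pos":[3.3,4.0,1],"yaw":0},{"delta_pos":[3.3,4.5,1],"yaw":0},{"delta_pos":[3.3,4.5,1],"yaw":0},{"delta_pos":[3.3,4.5,1],"yaw":0},{"delta_pos":[3.3,4.5,1],"yaw":0},{"delta_pos":[3.3,4.5,1],"yaw":0},{"delta_pos":[3.3,4.5,1],"yaw":0},{"delta_pos":[3.3,4.5,1],"yaw":0},{"delta_pos":[1.5,3,0],"yaw":0},{"delta_pos":[0,0,0],"yaw":0}], "grip": -1, "force": 60}}

```text
t: 1.4
tcp_pos: [0.4429, -0.206, 0.3103]
tool_rot: [0.992, 0.127, 0.001, -0.002]
force: [0.4, -0.8, 0.0]
finger_gap: 1.005
```

>>> {"method": "send_rows", "body": {"commands": [{"delta_pos":[0,5,0],"yaw":0},{"delta_pos":[0,5,0],"yaw":0},{"delta_pos":[0,3,0],"yaw":0},{"delta_pos":[0,0,0],"yaw":0}]}}

```text
t: 1.9
tcp_pos: [0.4421, -0.0767, 0.3095]
tool_rot: [0.992, 0.125, 0.0, -0.001]
force: [-0.0, -0.4, -0.2]
finger_gap: 1.006
```

Run:
```python
from station import manip
import cv2,numpy as np
s=manip.sense();im=manip.snapshot("wrist");cv2.imwrite("pics/w2.png",im)
np.savez("w2.npz",p=s['tcp_pos'],q=s['tool_rot']);print(s['t'],s['tcp_pos'],s['tool_rot'])
```

```text
1.9 [ 0.44207794 -0.07665102  0.30947612] [ 9.92216718e-01  1.24520353e-01  3.18561424e-04 -7.51971041e-04]
```

View pics/w2.png

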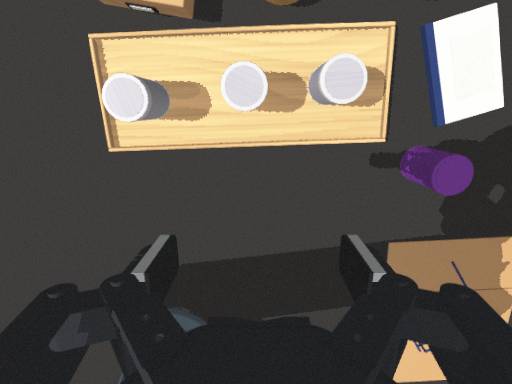

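The wrist view shows lids for left, middle and right at about (127,97), (244,86) and (343,79), with no colour look-alikes on the tray. I'll cast these lid pixels.

```bash
cat >> h.py <<'E'
from scipy.spatial.transform import Rotation as R_
def wcal(c,p,q):
    T=np.eye(4);T[:3,:3]=R_.from_quat(q).as_matrix();T[:3,3]=p
    return dict(c,T=np.linalg.inv(T@c['mount']))
def lid(im,u,v,r=32,tol=14):
    hsv=cv2.cvtColor(im,cv2.COLOR_BGR2HSV);g=im.max(2)
    m=((hsv[:,:,1]<70)&(g>=np.median(g[v-4:v+5,u-4:u+5])-tol)).astype(np.uint8)
    k=np.zeros_like(m);k[max(v-r,0):v+r,max(u-r,0):u+r]=1
    m=cv2.morphologyEx(m*k,cv2.MORPH_OPEN,np.ones((5,5),np.uint8))
    c=max(cv2.findContours(m,cv2.RETR_EXTERNAL,cv2.CHAIN_APPROX_NONE)[0],key=cv2.contourArea)
    return cv2.fitEllipse(cv2.convexHull(c))
E
python3 - <<'E'
from station import manip
from h import *
z=np.load("w2.npz");c=wcal(manip.get_calibration("wrist"),z['p'],z['q']);im=cv2.imread("pics/w2.png")
cs=manip.get_calibration("side");S=[(165.4,153.4),(202.1,192.5),(236.9,231.1)]
for (u,v),s in zip([(127,97),(244,86),(343,79)],S):
    e=lid(im,u,v);r=ray(c,e[0]);print(np.round(e[0],1),np.round(e[1],1),plane(*r,.096).round(4),[np.round(a,4) for a in tri([r,ray(cs,s)])])
for uv in [(92,35),(395,24),(386,141),(110,149)]: print('tray',plane(*ray(c,uv),.018).round(3))
E
```

```text
[124.3  96.8] [43.7 50.6] [0.485  0.1048 0.096 ] [array([0.4835, 0.1061, 0.0939]), array([0.0013, 0.0013])]
[243.4  85.6] [47.1 50.2] [ 0.5337 -0.0353  0.096 ] [array([ 0.5328, -0.0352,  0.0952]), array([0.001, 0.001])]
[343.2  78. ] [46.7 51.8] [ 0.5724 -0.1504  0.096 ] [array([ 0.5715, -0.1507,  0.0949]), array([0.001, 0.001])]
tray [0.552 0.196 0.018]
tray [ 0.672 -0.218  0.018]
tray [ 0.515 -0.266  0.018]
tray [0.394 0.154 0.018]
```

>>> {"method": "send_rows", "body": {"commands": [{"delta_pos":[1.0,4.5,-3.5],"yaw":0},{"delta_pos":[1.0,4.5,-3.5],"yaw":0},{"delta_pos":[1.0,4.5,-3.5],"yaw":0},{"delta_pos":[1.3,4.6,-3.5],"yaw":0},{"delta_pos":[0,0,0],"yaw":0}]}}

```text
t: 2.58
tcp_pos: [0.4931, 0.0968, 0.1661]
tool_rot: [0.993, 0.118, 0.005, 0.004]
force: [0.2, -1.4, -0.4]
finger_gap: 0.998
```

Run:
```python
from station import manip
from h import *
s=manip.sense();im=manip.snapshot("wrist");cv2.imwrite("pics/w3.png",im)
np.savez("w3.npz",p=s['tcp_pos'],q=s['tool_rot']);c=wcal(manip.get_calibration("wrist"),s['tcp_pos'],s['tool_rot'])
print(s['t'],s['tcp_pos'],s['tool_rot'],s['force'])
T=c['T'];p=T@np.array([.485,.104,.096,1]);u,v=int(c['fx']*p[0]/p[2]+c['cx']),int(c['fy']*p[1]/p[2]+c['cy']);print(u,v)
e=lid(im,u,v,80);r=ray(c,e[0]);print(e,plane(*r,.096).round(4))
z=np.load("w2.npz");c2=wcal(manip.get_calibration("wrist"),z['p'],z['q']);print(tri([r,ray(c2,(124.3,96.8))]))
```

```text
2.575 [0.49305716 0.09681732 0.16613236] [0.99304753 0.11753925 0.00486    0.00418522] [ 0.18582042 -1.39116379 -0.38227375]
245 208
((243.2143096923828, 206.7832489013672), (65.76996612548828, 70.20296478271484), 101.3319091796875) [0.4857 0.1061 0.096 ]
(array([0.48479921, 0.10598819, 0.09345764]), [np.float64(4.2254897189062984e-05), np.float64(4.225489718910206e-05)])
```

View pics/w3.png

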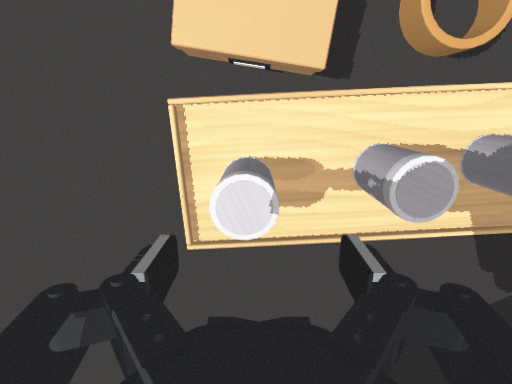

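The wrist view shows the left tin's lid at (243,207), between the fingers. I'll align and descend.

>>> {"method": "send_rows", "body": {"commands": [{"delta_pos":[-0.8,0.9,0],"yaw":0},{"delta_pos":[0,0,-2.5],"yaw":0},{"delta_pos":[0,0,-2],"yaw":0},{"delta_pos":[0,0,0],"yaw":0}]}}

```text
t: 3.12
tcp_pos: [0.4878, 0.0995, 0.1258]
tool_rot: [0.994, 0.113, 0.01, 0.006]
force: [0.2, -0.0, -0.4]
finger_gap: 0.998
```

>>> {"method": "send_rows", "body": {"commands": [{"delta_pos":[-0.2,0.4,0],"yaw":0},{"delta_pos":[-0.1,0.3,0],"yaw":0}]}}

```text
t: 3.38
tcp_pos: [0.4858, 0.1056, 0.1281]
tool_rot: [0.994, 0.111, 0.012, 0.006]
force: [1.0, 0.7, -1.0]
finger_gap: 1.001
```

Run:
```python
from station import manip
from h import *
s=manip.sense();M=R_.from_quat(s['tool_rot']).as_matrix();print(s['tcp_pos'],s['tool_rot'],s['qd'].round(3),s['q'].round(3),'z',M[:,2].round(4),'yaw',np.arctan2(M[1,0],M[0,0]))
```

```text
[0.48579833 0.10556018 0.1281329 ] [0.99369373 0.11131057 0.01207873 0.00606963] [ 0.044 -0.017 -0.003 -0.002 -0.002  0.052] [-0.006  0.513  1.863 -0.014  0.739  1.352] z [ 0.0254 -0.0094 -0.9996] yaw 0.22327107576932506
```

>>> {"method": "send_rows", "body": {"commands": [{"delta_pos":[0,0,-2.5],"yaw":0},{"delta_pos":[0,0,-2.5],"yaw":0}]}}

```text
t: 3.62
tcp_pos: [0.4888, 0.1061, 0.0809]
tool_rot: [0.994, 0.112, 0.017, 0.007]
force: [0.4, 0.6, 0.7]
finger_gap: 1.0
```

>>> {"method": "send_rows", "body": {"commands": [{"delta_pos":[-0.3,0,-2.5],"yaw":0},{"delta_pos":[-0.3,0,-1.5],"yaw":0},{"delta_pos":[0,0,0],"yaw":0}]}}

```text
t: 4.0
tcp_pos: [0.4836, 0.1067, 0.0407]
tool_rot: [0.994, 0.112, 0.018, 0.007]
force: [0.5, -0.3, -0.5]
finger_gap: 0.999
```

>>> {"method": "send_rows", "body": {"commands": [{"delta_pos":[0,0,0],"yaw":0},{"delta_pos":[0,0,0],"yaw":0},{"delta_pos":[0,0,0],"yaw":0},{"delta_pos":[0,0,0],"yaw":0},{"delta_pos":[0,0,0],"yaw":0},{"delta_pos":[0,0,0],"yaw":0}], "grip": 1, "force": 60}}

```text
t: 4.75
tcp_pos: [0.4854, 0.107, 0.0432]
tool_rot: [0.993, 0.112, 0.021, 0.007]
force: [0.4, 0.9, -1.8]
finger_gap: 0.667
```

>>> {"method": "send_rows", "body": {"commands": [{"delta_pos":[0,0,1.5],"yaw":0},{"delta_pos":[0,0,2],"yaw":0},{"delta_pos":[0,0,2],"yaw":0},{"delta_pos":[0,0,2],"yaw":0},{"delta_pos":[0,0,1],"yaw":0},{"delta_pos":[0,0,0],"yaw":0},{"delta_pos":[0,0,0],"yaw":0},{"delta_pos":[0,0,0],"yaw":0}]}}

```text
t: 5.75
tcp_pos: [0.4838, 0.107, 0.1332]
tool_rot: [0.993, 0.112, 0.02, 0.007]
force: [0.9, 0.1, -1.5]
finger_gap: 0.666
```

```bash
cat > feel.py <<'E'
from station import manip
from h import *
import sys
F=[];
for i in range(4):
    s=manip.sense();F.append(s['force']);im=manip.snapshot("side")
cv2.imwrite(f"pics/{sys.argv[1]}.png",im)
M=R_.from_quat(s['tool_rot']).as_matrix()
print(s['t'],s['tcp_pos'].round(4),'F',np.mean(F,0).round(2),np.std(F,0).round(2),'ftt',s['ft_torque'].round(3),'gap',s['finger_gap'],'tau',s['tau'].round(2),'z',M[:,2].round(4),'yaw',np.arctan2(M[1,0],M[0,0]),s['q'].round(3))
E
python3 feel.py lift1
```

```text
5.9 [0.4839 0.107  0.1332] F [ 0.08 -0.27 -1.37] [0.63 0.39 0.2 ] ftt [0.013 0.001 0.029] gap 0.6684628003936702 tau [ 1.000e-02 -3.691e+01 -1.118e+01 -3.000e-02 -1.600e-01 -0.000e+00] z [ 0.0412 -0.0092 -0.9991] yaw 0.22487308261095318 [-0.003  0.499  1.874 -0.014  0.727  1.354]
```

View pics/lift1.png

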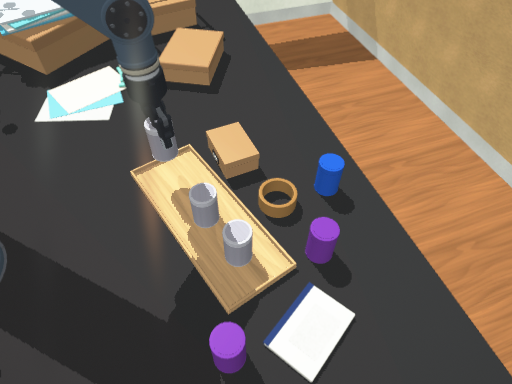

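The side view shows the left tin at (160,140), lifted clear and upright, with the other two still standing. It reads about 1.4 N. I'll set it down.

>>> {"method": "send_rows", "body": {"commands": [{"delta_pos":[0,0,-1.5],"yaw":0},{"delta_pos":[0,0,-2],"yaw":0},{"delta_pos":[0,0,-2],"yaw":0},{"delta_pos":[0,0,-1.7],"yaw":0},{"delta_pos":[0,0,-0.8],"yaw":0},{"delta_pos":[0,0,-0.3],"yaw":0}]}}

```text
t: 6.7
tcp_pos: [0.4854, 0.1069, 0.0474]
tool_rot: [0.993, 0.112, 0.021, 0.007]
force: [0.5, 0.6, -2.0]
finger_gap: 0.669
```

>>> {"method": "send_rows", "body": {"commands": [{"delta_pos":[0,0,-0.25],"yaw":0},{"delta_pos":[0,0,-0.2],"yaw":0},{"delta_pos":[0,0,-0.15],"yaw":0}]}}

```text
t: 7.08
tcp_pos: [0.4865, 0.1069, 0.0424]
tool_rot: [0.993, 0.112, 0.022, 0.007]
force: [-1.4, -1.8, 11.3]
finger_gap: 0.668
```

>>> {"method": "send_rows", "body": {"commands": [{"delta_pos":[0,0,0],"yaw":0},{"delta_pos":[0,0,0],"yaw":0},{"delta_pos":[0,0,0],"yaw":0},{"delta_pos":[0,0,0],"yaw":0},{"delta_pos":[0,0,0],"yaw":0},{"delta_pos":[0,0,0],"yaw":0}], "grip": -1}}

```text
t: 7.82
tcp_pos: [0.4876, 0.107, 0.0435]
tool_rot: [0.993, 0.112, 0.024, 0.007]
force: [-0.6, 0.8, 0.2]
finger_gap: 0.997
```

>>> {"method": "send_rows", "body": {"commands": [{"delta_pos":[0,0,3],"yaw":0},{"delta_pos":[0,0,4.5],"yaw":0},{"delta_pos":[0,0,3.0],"yaw":0},{"delta_pos":[1.4,-4.5,0.5],"yaw":0},{"delta_pos":[1.5,-5,0],"yaw":0},{"delta_pos":[1.4,-4.5,0],"yaw":0},{"delta_pos":[0,0,0],"yaw":0}]}}

```text
t: 8.7
tcp_pos: [0.5311, -0.0365, 0.1573]
tool_rot: [0.993, 0.114, 0.024, 0.008]
force: [-0.1, 0.9, 0.4]
finger_gap: 0.997
```

```bash
cat > look.py <<'E'
from station import manip
from h import *
import sys
n=sys.argv[1]
s=manip.sense();im=manip.snapshot("wrist");cv2.imwrite(f"pics/{n}.png",im)
c=wcal(manip.get_calibration("wrist"),s['tcp_pos'],s['tool_rot']);T=c['T']
M=R_.from_quat(s['tool_rot']).as_matrix();print(s['tcp_pos'].round(4),'z',M[:,2].round(4),'yaw',np.arctan2(M[1,0],M[0,0]).round(3),'F',s['force'].round(2))
for P in [(.485,.106),(.533,-.0353),(.572,-.1505)]:
    p=T@np.array([*P,.096,1]);u,v=int(c['fx']*p[0]/p[2]+c['cx']),int(c['fy']*p[1]/p[2]+c['cy'])
    if not(10<u<500 and 10<v<374): print('out',u,v);continue
    try: e=lid(im,u,v,60);print((u,v),np.round(e[0],1),np.round(e[1],1),plane(*ray(c,e[0]),.096).round(4))
    except Exception as x: print(u,v,x)
E
python3 look.py w4
```

```text
[ 0.5311 -0.0365  0.1573] z [ 0.0499 -0.0105 -0.9987] yaw 0.228 F [-0.12  0.93  0.44]
(66, 224) [ 70.1 220.7] [63.9 75.8] [0.4879 0.1044 0.096 ]
(254, 204) [254.4 202.5] [70.  72.7] [ 0.5348 -0.0348  0.096 ]
(408, 189) [393.6 179.9] [ 76.8 104.9] [ 0.5766 -0.1369  0.096 ]
```

>>> {"method": "send_rows", "body": {"commands": [{"delta_pos":[0,0.1,-3.5],"yaw":0},{"delta_pos":[0,0,-3.5],"yaw":0},{"delta_pos":[0,0,-2.5],"yaw":0}]}}

```text
t: 9.12
tcp_pos: [0.5289, -0.0304, 0.0616]
tool_rot: [0.993, 0.115, 0.024, 0.007]
force: [0.0, 0.3, -1.2]
finger_gap: 1.003
```

>>> {"method": "send_rows", "body": {"commands": [{"delta_pos":[0.4,-0.4,-1.2],"yaw":0},{"delta_pos":[0.2,-0.1,-0.8],"yaw":0},{"delta_pos":[0,0,0],"yaw":0}]}}

```text
t: 9.5
tcp_pos: [0.5333, -0.0328, 0.0397]
tool_rot: [0.993, 0.117, 0.022, 0.006]
force: [-0.7, 0.1, -0.4]
finger_gap: 1.002
```

>>> {"method": "send_rows", "body": {"commands": [{"delta_pos":[0,-0.2,0],"yaw":0},{"delta_pos":[0,0,0],"yaw":0},{"delta_pos":[0,0,0],"yaw":0},{"delta_pos":[0,0,0],"yaw":0},{"delta_pos":[0,0,0],"yaw":0}], "grip": 1}}

```text
t: 10.12
tcp_pos: [0.5338, -0.0349, 0.0419]
tool_rot: [0.993, 0.117, 0.023, 0.007]
force: [-0.3, -0.1, -2.1]
finger_gap: 0.678
```

>>> {"method": "send_rows", "body": {"commands": [{"delta_pos":[0,0,1.5],"yaw":0},{"delta_pos":[0,0,2],"yaw":0},{"delta_pos":[0,0,2],"yaw":0},{"delta_pos":[0,0,2],"yaw":0},{"delta_pos":[0,0,1.2],"yaw":0},{"delta_pos":[0,0,0],"yaw":0},{"delta_pos":[0,0,0],"yaw":0},{"delta_pos":[0,0,0],"yaw":0}]}}

```text
t: 11.12
tcp_pos: [0.5322, -0.0346, 0.1337]
tool_rot: [0.993, 0.117, 0.023, 0.006]
force: [-0.8, -0.1, -3.4]
finger_gap: 0.674
```

```bash
python3 feel.py lift2
```

```text
11.275 [ 0.5322 -0.0346  0.1337] F [-0.23  0.18 -2.76] [0.44 0.16 0.47] ftt [0.028 0.031 0.028] gap 0.6794833786750123 tau [ 1.000e-02 -3.995e+01 -1.243e+01  2.000e-02 -1.900e-01  0.000e+00] z [ 0.0464 -0.0072 -0.9989] yaw 0.23477078455731742 [-0.278  0.533  1.788  0.008  0.774  1.053]
```

The middle tin reads about 2.8 N, against 1.4 N for the left. I'll set it back.

>>> {"method": "send_rows", "body": {"commands": [{"delta_pos":[0,0,-1.5],"yaw":0},{"delta_pos":[0,0,-2],"yaw":0},{"delta_pos":[0,0,-2],"yaw":0},{"delta_pos":[0,0,-1.7],"yaw":0},{"delta_pos":[0,0,-0.8],"yaw":0},{"delta_pos":[0,0,-0.4],"yaw":0}]}}

```text
t: 12.08
tcp_pos: [0.5315, -0.0345, 0.0429]
tool_rot: [0.993, 0.117, 0.021, 0.006]
force: [-0.0, -0.3, -3.1]
finger_gap: 0.677
```

>>> {"method": "send_rows", "body": {"commands": [{"delta_pos":[0,0,-0.25],"yaw":0},{"delta_pos":[0,0,-0.15],"yaw":0}]}}

```text
t: 12.32
tcp_pos: [0.5314, -0.0345, 0.0413]
tool_rot: [0.993, 0.117, 0.022, 0.006]
force: [-2.3, 0.6, 11.2]
finger_gap: 0.675
```

>>> {"method": "send_rows", "body": {"commands": [{"delta_pos":[0,0,0],"yaw":0},{"delta_pos":[0,0,0],"yaw":0},{"delta_pos":[0,0,0],"yaw":0},{"delta_pos":[0,0,0],"yaw":0},{"delta_pos":[0,0,0],"yaw":0},{"delta_pos":[0,0,0],"yaw":0}], "grip": -1}}

```text
t: 13.08
tcp_pos: [0.5337, -0.0351, 0.0432]
tool_rot: [0.993, 0.117, 0.024, 0.007]
force: [-0.2, 0.5, 0.0]
finger_gap: 0.999
```

>>> {"method": "send_rows", "body": {"commands": [{"delta_pos":[0,0,3],"yaw":0},{"delta_pos":[0,0,4.5],"yaw":0},{"delta_pos":[0,0,3.0],"yaw":0},{"delta_pos":[1.4,-4,0.5],"yaw":0},{"delta_pos":[1.3,-4,0],"yaw":0},{"delta_pos":[1.3,-3.5,0],"yaw":0},{"delta_pos":[0,0,0],"yaw":0}]}}

```text
t: 13.95
tcp_pos: [0.5733, -0.1525, 0.1565]
tool_rot: [0.993, 0.118, 0.024, 0.007]
force: [0.1, 0.6, 0.2]
finger_gap: 1.0
```

```bash
python3 look.py w5
```

```text
[ 0.5733 -0.1525  0.1565] z [ 0.0487 -0.0084 -0.9988] yaw 0.237 F [0.11 0.57 0.21]
out -89 240
(98, 222) [100.4 223.2] [64.7 75.4] [ 0.5325 -0.0358  0.096 ]
(252, 208) [253.1 207.2] [70.1 72. ] [ 0.5732 -0.1506  0.096 ]
```

>>> {"method": "send_rows", "body": {"commands": [{"delta_pos":[0,0,-3.5],"yaw":0},{"delta_pos":[0,0,-3.5],"yaw":0},{"delta_pos":[0,0,-2.5],"yaw":0}]}}

```text
t: 14.38
tcp_pos: [0.5712, -0.1474, 0.0608]
tool_rot: [0.993, 0.119, 0.024, 0.006]
force: [-0.3, -0.5, 0.2]
finger_gap: 0.994
```

>>> {"method": "send_rows", "body": {"commands": [{"delta_pos":[0.2,-0.4,-1.2],"yaw":0},{"delta_pos":[0.1,-0.1,-0.7],"yaw":0}]}}

```text
t: 14.62
tcp_pos: [0.5723, -0.1497, 0.0398]
tool_rot: [0.992, 0.12, 0.021, 0.004]
force: [-0.3, 0.1, 0.3]
finger_gap: 1.002
```

>>> {"method": "send_rows", "body": {"commands": [{"delta_pos":[0,-0.1,0],"yaw":0},{"delta_pos":[0,0,0],"yaw":0},{"delta_pos":[0,0,0],"yaw":0},{"delta_pos":[0,0,0],"yaw":0},{"delta_pos":[0,0,0],"yaw":0}], "grip": 1}}

```text
t: 15.25
tcp_pos: [0.5721, -0.1502, 0.0409]
tool_rot: [0.992, 0.121, 0.021, 0.004]
force: [0.6, -0.3, -3.0]
finger_gap: 0.665
```

>>> {"method": "send_rows", "body": {"commands": [{"delta_pos":[0,0,1.5],"yaw":0},{"delta_pos":[0,0,2],"yaw":0},{"delta_pos":[0,0,2],"yaw":0},{"delta_pos":[0,0,2],"yaw":0},{"delta_pos":[0,0,1.2],"yaw":0},{"delta_pos":[0,0,0],"yaw":0},{"delta_pos":[0,0,0],"yaw":0},{"delta_pos":[0,0,0],"yaw":0}]}}

```text
t: 16.25
tcp_pos: [0.5687, -0.1488, 0.1312]
tool_rot: [0.993, 0.121, 0.019, 0.003]
force: [0.0, -0.1, -6.1]
finger_gap: 0.668
```

```bash
python3 feel.py lift3
```

```text
16.4 [ 0.5687 -0.1487  0.1312] F [-0.08 -0.4  -5.96] [0.53 0.37 0.44] ftt [-0.04   0.063 -0.015] gap 0.6667925765276428 tau [ 1.000e-02 -4.643e+01 -1.483e+01  6.000e-02 -1.700e-01  0.000e+00] z [ 3.730e-02 -7.000e-04 -9.993e-01] yaw 0.24207421352431385 [-0.454  0.597  1.645  0.021  0.866  0.862]
```

The right tin reads 6.0 N, against 1.4 and 2.8 for the others, so it is clearly the heaviest. I'll keep hold of it and raise it higher.

>>> {"method": "send_rows", "body": {"commands": [{"delta_pos":[0,0,1.5],"yaw":0},{"delta_pos":[0,0,2.5],"yaw":0},{"delta_pos":[0,0,2.5],"yaw":0},{"delta_pos":[0,0,1],"yaw":0},{"delta_pos":[0,0,0.3],"yaw":0},{"delta_pos":[0,0,0],"yaw":0},{"delta_pos":[0,0,0],"yaw":0},{"delta_pos":[0,0,0],"yaw":0}]}}

```text
t: 17.45
tcp_pos: [0.567, -0.148, 0.2114]
tool_rot: [0.993, 0.121, 0.017, 0.001]
force: [-0.0, 0.2, -6.0]
finger_gap: 0.668
```

```bash
python3 feel.py hold
python3 - <<'E'
import cv2,numpy as np
from station import manip
a=cv2.imread("pics/hold.png");b=manip.snapshot("scene")
cv2.imwrite("pics/hold2.png",np.hstack([cv2.resize(a[60:340,110:350],(390,455)),cv2.resize(b[70:310,150:355],(390,455))]))
print(manip.sense()['qd'].round(4))
E
```

```text
17.6 [ 0.5672 -0.148   0.2117] F [ 0.07  0.07 -6.48] [0.53 0.28 0.35] ftt [0.002 0.082 0.019] gap 0.669156941741013 tau [  0.   -44.42 -18.2    0.07  -0.14  -0.  ] z [ 0.034   0.001  -0.9994] yaw 0.2418236316696062 [-0.454  0.486  1.578  0.018  1.048  0.866]
[ 0.0009 -0.0042 -0.0011  0.001   0.0011  0.0002]
```

View pics/hold2.png

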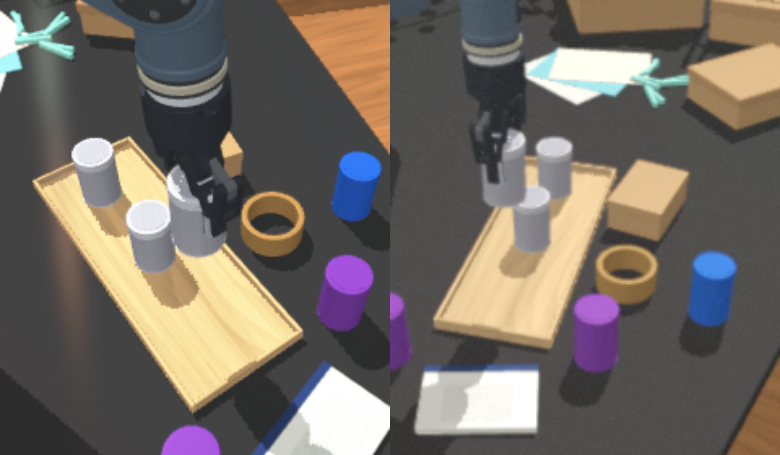

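Both views show the left and middle tins standing on the tray, at crop pixels (97,175) and (151,235) in the left panel. The right tin is held upright at (195,215), and the bystanders are unmoved. I'll hand it in.

```bash
python3 -c "
from station import manip
print(manip.sign_off())"
```

```text
the job is handed in; nothing more can be done
None
```

I hefted the three tins left to right, lifting each about 9 cm. I set the left and middle ones back upright on the tray and kept hold of the right one, the heaviest. I handed the job in at about 17.7 s of the 64 s allowed.

- **Weights:** the wrist force read about 1.4 N for the left tin, 2.8 N for the middle and 6.0–6.5 N for the right. The left reading is a little under the stated 180 g minimum, within sensor noise and offset. It doesn't affect which tin is heaviest.
- **Final hold:** the right tin is about 17 cm above where it stood, with the arm practically still and the grip steady at a 57 mm opening.
- **Final views:** the other two tins are standing on the tray, and the box, tape roll, notebook and look-alikes are where they were.
- **Tool tilt:** the tool drifted off vertical as it moved, by up to about 3° and about 2° at the end. I couldn't correct it with these moves. The held tin should be within about 1° of upright, because the tool turned less than that after gripping it.
- **First move refused:** the first move call was refused because its rows left out yaw. Nothing moved, and I sent it again.

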